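Re-hang the wire caddy on the other rail stand

TASK

Take the wire caddy with the lime and the garlic off its rail stand by the wooden grip and hang it on the empty rail stand, both hooks dropped fully down into the two notches of the crossbar, then let go. Carry it level and never set it down on the way. The empty stand's crossbar is clamped somewhat off-centre by an unknown amount: let the hooks ride lightly along its top edge until you feel them drop in, do not force them, and leave the mug, the jar and the tin where they stand.

Things in the scene. Friction and masses are not known exactly. Their poses are not given: they have to be found in the camera images.
- caddy: Dark wire basket 90 mm deep (x), 150 mm wide (y), 45 mm high, open on top; 0.38 to 0.66 kg filled, centre of mass within 15 mm of the grip's plane. Origin: centre of its underside; z up, +x to its back with the hooks. Hung home it leans on the lower stay rod, front some 2 degrees low; gripped level, it goes in with its origin at x -58, z 65 mm of a stand's frame (clearance 1.5 mm in x).
- caddy_grip (a point): Centre of the caddy's wooden grip, 155 mm above its underside over the middle of the basket: a level bar 14 mm thick (caddy x), 22 mm high, 100 mm long (caddy y), on upright rods at y -73 and +73 mm. Pinch it from above across its 14 mm thickness.
- caddy_hooks (a point): Midpoint between the two hooks, midway in their throats at the underside of their bends (caddy x 57.5, y 0, z 103 mm). Hooks of 6 mm rod at caddy y -50 and +50 mm: upright from the basket's bottom (rear surface x 53 mm), bend over the bar, lip down 16 mm behind it (front surface x 62 mm): a 9 mm throat for the 5 mm bar. Home, this point is at z 168 mm of the stand; on the bar's edge, at 175 mm.
- stand_full: Fixed steel rail stand on which the caddy hangs at the start. Origin on the table under the crossbar; x to its back, y along the bar, z up; the caddy hangs on its -x side. Feet 8 mm high from x -122 to +58 mm; posts with clamps at y -110 and +110 mm, 168 mm high; thumb screws behind them; lower stay rod at z 75 mm, front at x -3 mm. Here the notches lie at y -50 and +50 mm.
- rail_full (a point): Middle of the top edge of that stand's crossbar, 175 mm above the table. The bar is flat steel, 5 mm thick in x, 316 mm long, with two notches in its top edge 100 mm apart, each 9 mm wide, 7 mm deep, corners rounded 1 mm. Lifted 23 mm from home, the hooks' lips clear the bar.
- stand_empty: Second fixed stand with nothing on it, built like stand_full, same frame and sizes. Only its crossbar is clamped off-centre: both notches together are shifted along the stand's y by -32 to +32 mm, not measured, so they lie at y = shift - 50 and shift + 50 mm, and the caddy's home is at y = shift. The bar stays put when pushed. See or feel where the notches are.
- rail_empty (a point): Point midway between the empty stand's posts (its y = 0) on the top edge of its crossbar, 175 mm above the table. It does not follow the shift of the bar: the midpoint of the notches is up to 32 mm from it either way along the bar. Bar and notches are of the same size as on the other stand.
- lime: Green lime, about 52 x 45 x 45 mm, lying loose in the caddy.
- garlic: Bulb of garlic, about 48 x 50 x 51 mm, lying loose in the caddy.
- mug: Two-tone mug, 86 mm wide and 99 mm high, standing loose on the table between and in front of the stands; origin at the centre of its underside. Leave it alone.
- honey_jar: Jar with a yellow lid, 64 mm wide and 109 mm high, loose on the table between and behind the stands; origin at the centre of its underside. Leave it alone.
- tomato_tin: Small tin, 57 mm wide and 72 mm high, loose on the table at the right; origin at the centre of its underside. Leave it alone.
Things that resemble listed ones, but are neither listed nor needed, are in the scene too. There is more than one size of the lime; the one meant has the size given above.

How it is judged:
By the outcome, as a careful person would: the job done as asked, in the order asked, and still so for the second after the job is handed in, with the robot touching nothing.
It also fails if it takes over 67 s, if anything falls off the work surface, if the arm or the gripper's body presses on something with over 40 N, if the wrist force passes 120 N, or if a joint passes its speed limit or range.

ROBOT

A 6-joint arm with a two-finger parallel gripper is mounted at the origin on the work surface; the furniture and walls round the work are solid. World frame = base frame: x ahead of the robot, y to its left, z up, the work surface at z = 0. Lengths are in m, angles in rad, forces in N, time in s.
With the tool pointing down it reaches from about 0.425 to 0.95 m from the base axis. Payload 3.5 kg.
Tool frame: the origin (TCP) lies on the mounting face of the last link; the fingertips stand 173 mm ahead of it and the grasp point (between the pads) lies 155 mm ahead of it; z points along the fingers, x is the direction in which the jaws open and shut, and the axes are right-handed (so a half turn about z gives the same grasp; the last joint's range is limited). The gripper opens to 85 mm and grips with 20 to 120 N. Pads are 22 mm wide; open, the fingers measure 114 mm over their backs; the gripper's body (76 mm by 85 mm) begins 54 mm behind the grasp point. The pads swing forward as they close: fully open they stand 13 mm farther back than shut.
Start: joints at [-1.383, 0.286, 1.577, -0, 1.279, -0.15], TCP at [0.224, -0.637, 0.405] pointing down, gripper open.
Joint ranges: [-2.77, 2.77], [-0.9, 2.22], [0.21, 2.48], [-1.53, 4.67], [0.24, 2.81], [-2.84, 2.84]. Speed limits (rad/s): [2.79, 2.79, 3.14, 3.14, 3.14, 3.14].

INTERFACE

Orientations are given as a unit quaternion [x, y, z, w].
In Python, from plant import get_state, read_camera, sign_off gives the robot as it stands.
- The arm moves only by the shell command python3 -m jog 'ROWS' [FORCE]. ROWS is JSON, a list of rows, each an object of numbers: "grip": the closure, from 0 (fully open) to 1 (shut); "x", "y", "z": the shift along the tool's x, y, z in mm; "rx", "ry", "rz": the turn, a rotation vector about the tool's x, y, z in degrees. A call has 1 to 8 rows; each row shifts and turns the commanded pose from where the row before left it, along the tool's axes as they then stand; what a row does not reach is not made up. A row lasts 1/12 s, in which the tool goes at most 41.7 mm and 7.16 degrees, less where a joint would pass 70% of its speed; a pose out of reach is approached as far as the arm can. A call with a gripper value outside its range is refused whole. The fingers move at their own pace and stop on an object; FORCE is the grip in N (left out, the last holds). Time passes only in rows, so rows that do not move let the fingers close. It gives the time, the measured TCP pose, the force and the opening at its end, in the units of the state.
- get_state(): the state, without advancing time (a new reading comes with each control period).
- read_camera(name): name is "scene" or "side" or "wrist"; returns a dict with "frame" (400x640x3 uint8, red, green, blue), "intrinsics" (3x3 intrinsics, pixels), "R" (3x3) and "t" (3): a world point X has camera coordinates R X + t. Camera axes: x right, y down, z forward; pixel columns grow to the right and rows downward; lengths in m; the calibration is good to about 2 mm. A picture is of the moment at which its call begins. There is no depth.
- sign_off(): hands the job in, once; it reports no verdict.
The state is a dict: "time": time; "qpos": joint angles; "dq": joint speeds; "joint_efforts": joint torques, N m; "eef_pos": TCP position; "tcp_rot": TCP orientation; "contact_force": force on the tool from outside, world axes, zero at the start; "wrist_torque": the same for the moment, N m; "opening": opening from 0.0 (shut) to 1.0 (fully open).
Only numpy, scipy, OpenCV 4.12 (cv2) and the standard library are available. Lean on these libraries where they do the work, as an engineer would, in place of code of your own. Each camera call takes 0.05 s, during which the arm holds its last target.

## Working session

There is one attempt and no reset: what is moved stays moved. The work goes in short steps, Python scripts to look and compute and a shell command to move; the robot and the scene stay as the last step left them, time stands still between calls to the robot, and variables do not carry over. Pictures are saved under pics/ and viewed, and the job is handed in when it is done.

```bash
ls; mkdir -p pics; python3 - <<'E'
from plant import get_state, read_camera
import cv2,json
s=get_state();print(s)
for n in("scene","side","wrist"):
    c=read_camera(n);cv2.imwrite(f"pics/{n}0.png",c["frame"][:,:,::-1]);print(n,c["intrinsics"],c["R"],c["t"])
E
```

```text
pics
{'time': 0.0, 'qpos': array([-1.38301153e+00,  2.87172307e-01,  1.57816855e+00,  8.47301366e-06,
        1.27859636e+00, -1.49987171e-01]), 'dq': array([-0.00052309,  0.00092083, -0.00020149,  0.00010877, -0.00046876,
        0.00080887]), 'joint_efforts': array([ 6.63563242e-04, -4.05978727e+01, -2.92624676e+01, -7.23953872e-05,
        5.83372079e-03, -1.44079598e-05]), 'eef_pos': array([ 0.22367481, -0.6365977 ,  0.40334684]), 'tcp_rot': array([ 0.81589878, -0.57819357, -0.00084163, -0.00081604]), 'contact_force': array([0.43308594, 0.29477094, 0.14729263]), 'wrist_torque': array([-0.02598283,  0.063421  ,  0.0470683 ]), 'opening': 0.9989289987253623}
scene [[377.92651009   0.         317.90233412]
 [  0.         377.92651009 199.56211204]
 [  0.           0.           1.        ]] [[-0.51390572 -0.85784302  0.00250432]
 [-0.63624772  0.37919382 -0.67186374]
 [ 0.575404   -0.34686799 -0.74067053]] [0.19842998 0.5041554  0.75470498]
side [[403.93773042   0.         323.74901723]
 [  0.         403.93773042 200.40155505]
 [  0.           0.           1.        ]] [[-0.99928835  0.03271463 -0.01877646]
 [ 0.03507576  0.62283122 -0.78156955]
 [-0.01387419 -0.78167194 -0.62353547]] [0.59829785 0.16467117 1.29782603]
wrist [[340.3272875    0.         310.49951626]
 [  0.         340.3272875  199.60717559]
 [  0.           0.           1.        ]] [[ 0.33160853 -0.94341046 -0.00353304]
 [-0.90299153 -0.31848134  0.28840236]
 [-0.27320701 -0.09244637 -0.95750279]] [-0.67368802 -0.03802418  0.38037415]
```

View pics/scene0.png

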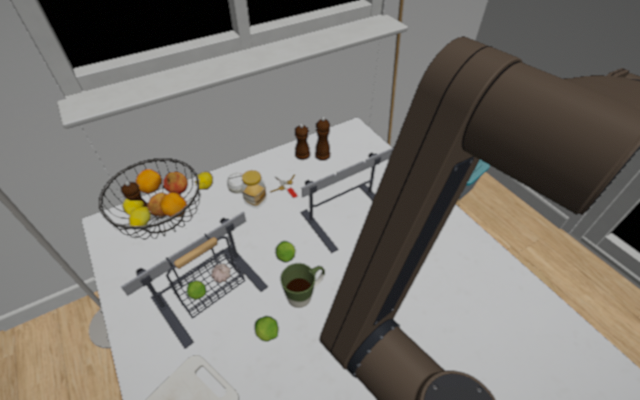

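View pics/side0.png

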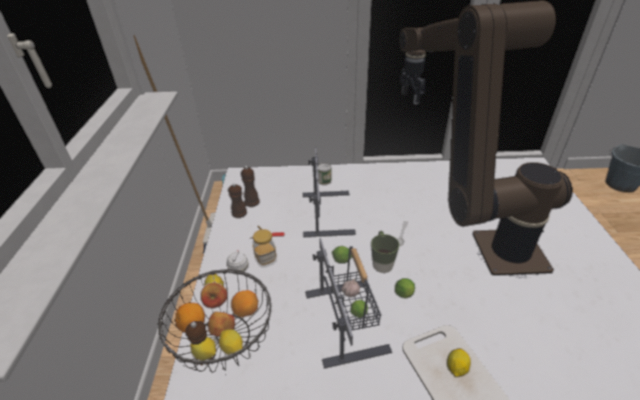

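View pics/wrist0.png

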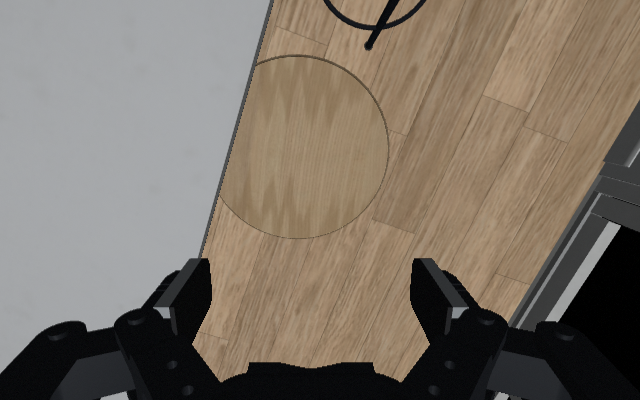

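Scene picture: the caddy hangs on the near-left stand (grip about 197,251). The empty stand is at 340,180. The side picture shows the same caddy at about 352,290, with the empty stand at 317,200. Next I take enlarged crops.

```bash
python3 - <<'E'
import cv2
a=cv2.imread("pics/scene0.png");b=cv2.imread("pics/side0.png")
def crop(i,x,y,w,h,k,n): cv2.imwrite(n,cv2.resize(i[y:y+h,x:x+w],None,fx=k,fy=k,interpolation=cv2.INTER_CUBIC))
crop(a,115,205,160,145,5,"pics/c1.png".replace("c1","c1"))
crop(b,290,225,120,145,4,"pics/c2.png")
crop(a,280,135,130,120,5,"pics/c3.png")
crop(b,280,140,90,110,5,"pics/c4.png")
E
```

```text
(no output)
```

View pics/c1.png

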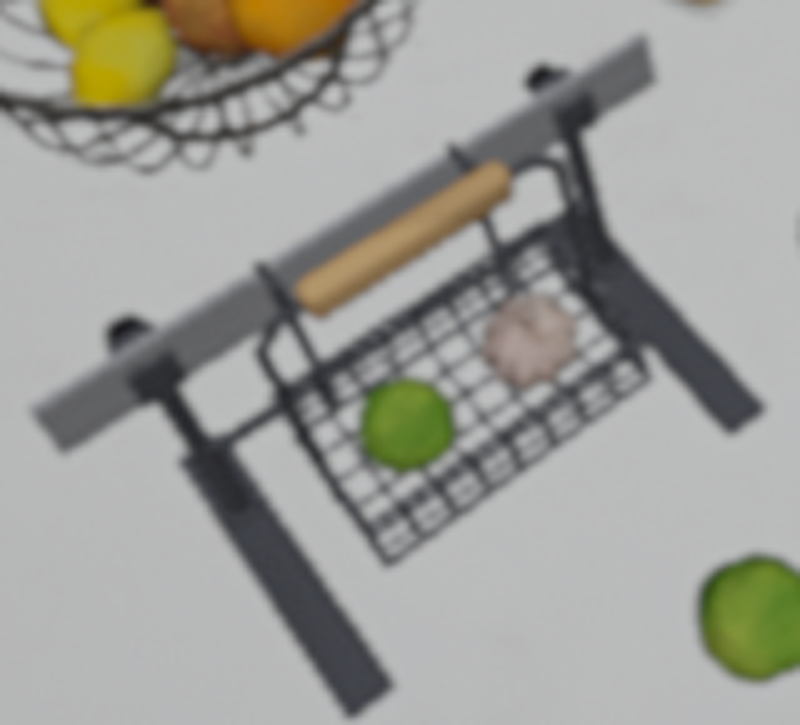

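View pics/c2.png

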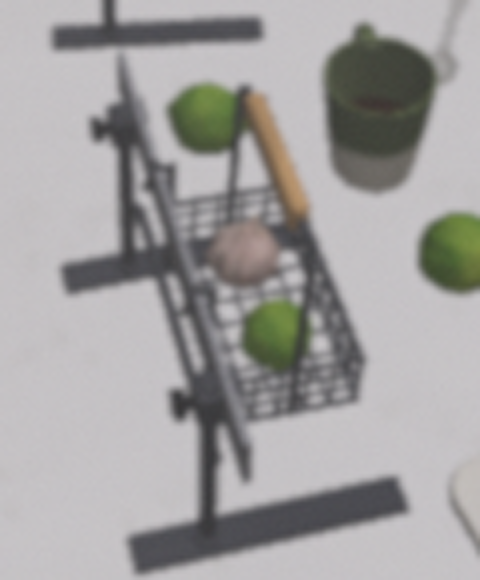

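View pics/c3.png

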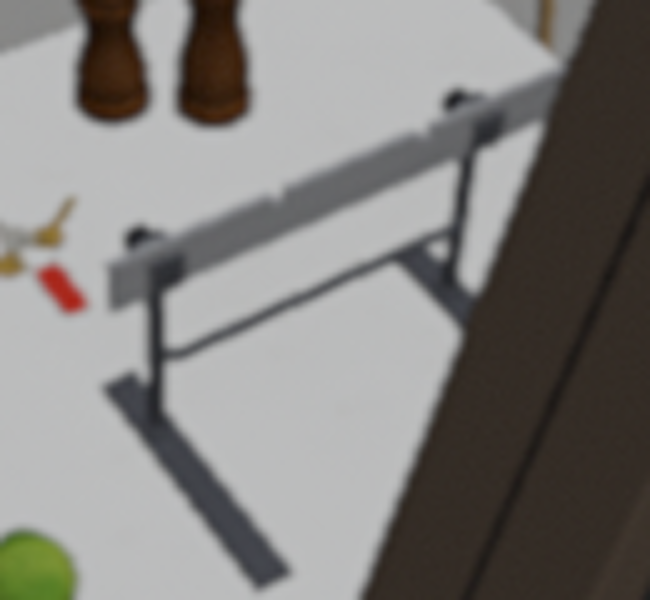

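View pics/c4.png

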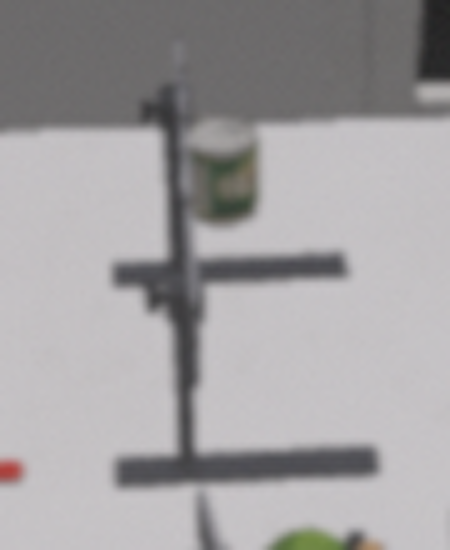

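```bash
cat > h.py <<'E'
import numpy as np
K={'scene':np.array([[377.92651,0,317.902334],[0,377.92651,199.562112],[0,0,1]]),'side':np.array([[403.93773,0,323.749017],[0,403.93773,200.401555],[0,0,1]])}
R={'scene':np.array([[-0.51390572,-0.85784302,0.00250432],[-0.63624772,0.37919382,-0.67186374],[0.575404,-0.34686799,-0.74067053]]),'side':np.array([[-0.99928835,0.03271463,-0.01877646],[0.03507576,0.62283122,-0.78156955],[-0.01387419,-0.78167194,-0.62353547]])}
T={'scene':np.array([0.19842998,0.5041554,0.75470498]),'side':np.array([0.59829785,0.16467117,1.29782603])}
def proj(c,X):
    p=K[c]@(R[c]@np.asarray(X)+T[c]);return p[:2]/p[2]
def w(p,l):
    x,y,a=p[:3];l=np.asarray(l)/1000
    return np.array([x+np.cos(a)*l[0]-np.sin(a)*l[1],y+np.sin(a)*l[0]+np.cos(a)*l[1],l[2]])
def tri(o):
    from scipy.optimize import least_squares
    return least_squares(lambda X:np.concatenate([proj(c,X)-u for c,u in o]),[.6,0,.1])
E
python3 - <<'E'
from h import *
from scipy.optimize import least_squares
A=lambda x,y:np.array([115+x/5-.4,205+y/5-.4]); B=lambda x,y:np.array([290+x/4-.4,225+y/4-.4])
C=lambda x,y:np.array([280+x/5-.4,135+y/5-.4]); D=lambda x,y:np.array([280+x/5-.4,140+y/5-.4])
F=[('scene',A(371,698),[-122,110,6]),('scene',A(747,416),[-122,-110,6]),('scene',A(37,408),[-2.5,158,175]),('scene',A(645,38),[-2.5,-158,175]),
('side',B(403,490),[-122,110,6]),('side',B(134,551),[58,110,6]),('side',B(67,278),[58,-110,6]),('side',B(122,58),[0,-158,175])]
f=lambda p:np.concatenate([proj(c,w(p,l))-u for c,u,l in F])
r=least_squares(f,[.7,.3,0],loss='soft_l1');print(r.x,np.round(f(r.x),1));pf=r.x
for n,(gx,gz) in dict(grip=(-58,220),).items():
  for y in(-50,0,50):print(w(pf,[gx,y,gz]),proj('scene',w(pf,[gx,y,gz])),proj('side',w(pf,[gx,y,gz])))
G=[('scene',C(273,576),[-122,110,6]),('scene',C(118,380),[58,110,6]),
('side',D(117,472),[58,110,4]),('side',D(377,459),[-122,110,6]),('side',D(113,272),[58,-110,4]),('side',D(345,263),[-122,-110,6])]
N=[(C(277,197),50),(C(425,133),-50)]
def g(p): return np.concatenate([proj(c,w(p,l))-u for c,u,l in G]+[proj('scene',w(p,[-2.5,p[3]*1000+y,174]))-u for u,y in N])
r=least_squares(g,[.75,-.1,0,0],loss='soft_l1');print(r.x,np.round(g(r.x),1))
# grip ends
print(tri([('scene',A(500,175)),('side',B(255,97))]).x,tri([('scene',A(310,295)),('side',B(298,210))]).x)
E
```

```text
[0.57964749 0.23802226 0.19531201] [ 0.4  1.   0.4  1.2 -1.1  1.7  0.7 -0.2 -0.2 -0.1 -1.3  0.2 -1.4 -0.5
 -0.8 -2.1]
[0.53245386 0.17771669 0.22      ] [215.29694488 237.94795932] [350.79091319 249.02072155]
[0.52275023 0.22676605 0.22      ] [195.22567862 250.51698636] [356.52596211 263.42455068]
[0.5130466  0.27581541 0.22      ] [174.00805447 263.80388556] [362.72823542 279.00183452]
[ 0.61105436 -0.22465281  0.01198241 -0.01291996] [ 0.4  1.2 -0.4 -0.7 -0.6 -0.1  0.1 -0.3 -0.   0.4  0.5 -0.2  0.1 -0.1
 -0.2 -0.1]
[0.52632856 0.18089721 0.22339698] [0.50956879 0.27107408 0.2212576 ]
```

Candidate check:
- Lime meant: the one in the caddy at scene (197,289). Decoys are the limes on the table at (286,251) and (266,328).
- Garlic: the bulb in the caddy at (221,271). The pale bulb at side (237,261) behind the stand is a decoy.
- Stand to take from: the one with the basket, at (185,250). The target is the one with bare notches at (335,174) and (365,161).

Next I move over the grip.

```bash
cat >> h.py <<'E'
from scipy.spatial.transform import Rotation as Ro
def st():
    from plant import get_state
    return get_state()
def need(pos,yaw):
    s=st();r=Ro.from_quat(s['tcp_rot'])
    x=np.array([np.cos(yaw),np.sin(yaw),0]);z=np.array([0,0,-1.]);G=Ro.from_matrix(np.c_[x,np.cross(z,x),z])
    d=r.inv().apply(np.array(pos)-s['eef_pos'])*1000
    print('t',round(s['time'],2),'pos',np.round(s['eef_pos'],4),'F',np.round(s['contact_force'],1),'open',round(s['opening'],3))
    print('shift tool mm',np.round(d,1),'rot deg',np.round((r.inv()*G).as_rotvec(degrees=True),2))
E
python3 -c "
from h import *
need([.5,-.3,.465],0.195)"
```

```text
t 0.15 pos [ 0.2237 -0.6367  0.4036] F [-0.5  0.4  0.5] open 1.0
shift tool mm [-226.2 -372.3  -60.8] rot deg [-9.000e-02  8.000e-02 -8.182e+01]
```

```bash
python3 -m jog '[{"x":-19,"y":-31,"z":-8},{"x":-19,"y":-31,"z":-8},{"x":-19,"y":-31,"z":-8},{"x":-19,"y":-31,"z":-8},{"x":-19,"y":-31,"z":-8},{"x":-19,"y":-31,"z":-8},{"x":-19,"y":-31,"z":-8},{"x":-19,"y":-31,"z":-5}]' 40; python3 -m jog '[{"x":-19,"y":-31},{"x":-19,"y":-31},{"x":-19,"y":-31},{"x":-18,"y":-31},{"rz":-6.8},{"rz":-6.8},{"rz":-6.8},{"rz":-6.8}]'; python3 -m jog '[{"rz":-6.8},{"rz":-6.8},{"rz":-6.8},{"rz":-6.8},{"rz":-6.8},{"rz":-6.8},{"rz":-6.8},{"rz":-6.8}]'
python3 -c "
from h import *
need([.49,.2265,.465],0.195)"
```

```text
t 0.15 pos [ 0.2237 -0.6367  0.4036] F [-0.5  0.4  0.5] open 1.0
shift tool mm [-726.2 -537.3  -59.9] rot deg [-9.000e-02  8.000e-02 -8.182e+01]$[0]: bad value
$[0]: bad value
$[0]: bad value
```

```bash
python3 -m jog '[{"grip":0,"x":-19,"y":-31,"z":-8,"rx":0,"ry":0,"rz":0},{"grip":0,"x":-19,"y":-31,"z":-8,"rx":0,"ry":0,"rz":0}]' 40;  python3 -m jog '[{"grip":0,"x":-19,"y":-31,"z":-8}]'
```

```text
time: 0.32
eef_pos: [0.2688, -0.5806, 0.419]
tcp_rot: [0.815, -0.58, -0.001, -0.001]
contact_force: [0.9, -0.6, 0.5]
opening: 1.001$[0]: bad value
```

```bash
python3 -m jog '[{"grip":0,"x":-19,"y":-31,"z":-8,"rx":0,"ry":0,"rz":0},{"grip":0,"x":-19,"y":-31,"z":-8,"rx":0,"ry":0,"rz":0},{"grip":0,"x":-19,"y":-31,"z":-8,"rx":0,"ry":0,"rz":0},{"grip":0,"x":-19,"y":-31,"z":-8,"rx":0,"ry":0,"rz":0},{"grip":0,"x":-19,"y":-31,"z":-8,"rx":0,"ry":0,"rz":0},{"grip":0,"x":-19,"y":-31,"z":-5,"rx":0,"ry":0,"rz":0},{"grip":0,"x":-19,"y":-31,"z":0,"rx":0,"ry":0,"rz":0},{"grip":0,"x":-19,"y":-31,"z":0,"rx":0,"ry":0,"rz":0}]' && python3 -m jog '[{"grip":0,"x":-19,"y":-31,"z":0,"rx":0,"ry":0,"rz":0},{"grip":0,"x":-18,"y":-31,"z":0,"rx":0,"ry":0,"rz":0},{"grip":0,"x":0,"y":0,"z":0,"rx":0,"ry":0,"rz":-6.8},{"grip":0,"x":0,"y":0,"z":0,"rx":0,"ry":0,"rz":-6.8},{"grip":0,"x":0,"y":0,"z":0,"rx":0,"ry":0,"rz":-6.8},{"grip":0,"x":0,"y":0,"z":0,"rx":0,"ry":0,"rz":-6.8},{"grip":0,"x":0,"y":0,"z":0,"rx":0,"ry":0,"rz":-6.8},{"grip":0,"x":0,"y":0,"z":0,"rx":0,"ry":0,"rz":-6.8}]' && python3 -m jog '[{"grip":0,"x":0,"y":0,"z":0,"rx":0,"ry":0,"rz":-6.8},{"grip":0,"x":0,"y":0,"z":0,"rx":0,"ry":0,"rz":-6.8},{"grip":0,"x":0,"y":0,"z":0,"rx":0,"ry":0,"rz":-6.8},{"grip":0,"x":0,"y":0,"z":0,"rx":0,"ry":0,"rz":-6.8},{"grip":0,"x":0,"y":0,"z":0,"rx":0,"ry":0,"rz":-6.8},{"grip":0,"x":0,"y":0,"z":0,"rx":0,"ry":0,"rz":-6.8}]' 
python3 -c "
from h import *
need([.46,.2265,.465],0.195)
import cv2;from plant import read_camera
cv2.imwrite('pics/w1.png',read_camera('wrist')['frame'][:,:,::-1])"
```

```text
time: 0.98
eef_pos: [0.454, -0.3532, 0.4662]
tcp_rot: [0.816, -0.578, 0.0, 0.0]
contact_force: [1.1, -0.4, 0.0]
opening: 0.999
time: 1.65
eef_pos: [0.4995, -0.2992, 0.4652]
tcp_rot: [0.967, -0.255, -0.0, -0.0]
contact_force: [0.5, 0.6, -0.2]
opening: 1.004
time: 2.15
eef_pos: [0.4994, -0.2993, 0.4652]
tcp_rot: [0.995, 0.098, -0.0, -0.0]
contact_force: [-0.0, 0.6, 0.0]
opening: 1.001
t 2.15 pos [ 0.4994 -0.2993  0.4652] F [-0.   0.6  0. ] open 1.001
shift tool mm [  64.3 -523.4    0.6] rot deg [-0.04  0.03  0.12]
```

View pics/w1.png

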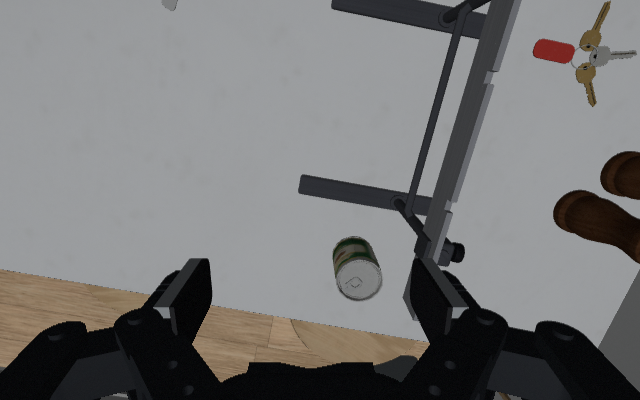

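Wrist picture: the empty bar shows its two notches at about (491,78) and (446,204). I take a crop to refine them.

```bash
python3 -c "
import cv2,numpy as np;from plant import read_camera
c=read_camera('wrist');f=c['frame'][:,:,::-1]
np.savez('w1.npz',K=c['intrinsics'],R=c['R'],T=c['t'])
cv2.imwrite('pics/w1b.png',cv2.resize(f[0:300,290:530],None,fx=2.5,fy=2.5,interpolation=cv2.INTER_CUBIC)[:600])
cv2.imwrite('pics/w1c.png',cv2.resize(f[60:240,400:530],None,fx=4,fy=4,interpolation=cv2.INTER_CUBIC)[:600])
"
```

```text
(no output)
```

View pics/w1b.png

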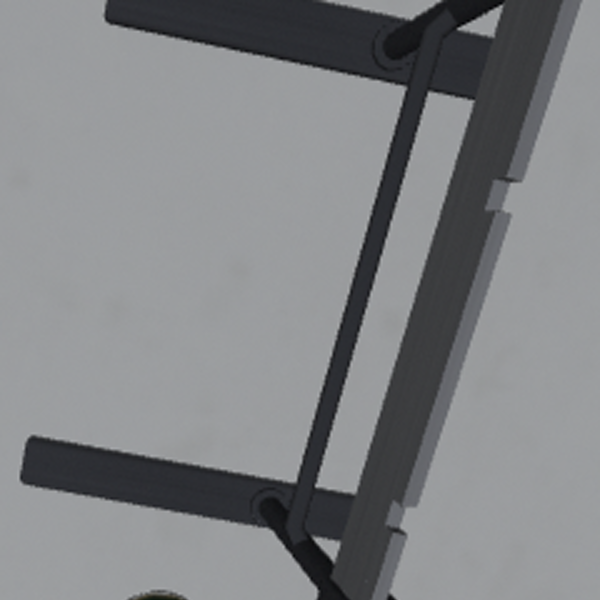

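View pics/w1c.png

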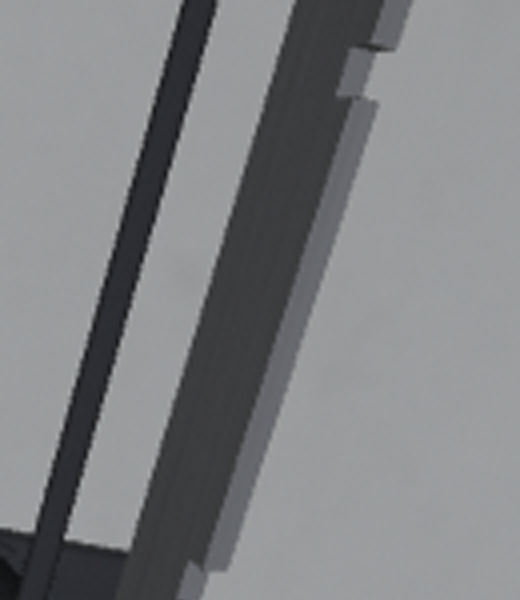

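```bash
python3 - <<'E'
from h import *
from scipy.optimize import least_squares
d=np.load('w1.npz')
K['w1'],R['w1'],T['w1']=d['K'],d['R'],d['T']
C=lambda x,y:np.array([280+x/5-.4,135+y/5-.4]); D=lambda x,y:np.array([280+x/5-.4,140+y/5-.4])
W=lambda x,y:np.array([290+x/2.5-.3,y/2.5-.3])
G=[('scene',C(273,576),[-122,110,6]),('scene',C(118,380),[58,110,6]),
('side',D(117,472),[58,110,4]),('side',D(377,459),[-122,110,6]),('side',D(113,272),[58,-110,4]),('side',D(345,263),[-122,-110,6]),
('w1',W(25,460),[-122,-110,6])]
N=[('scene',C(277,197),50),('scene',C(425,133),-50),('w1',np.array([491.2,77.6]),50),('w1',np.array([448.4,207.2]),-50)]
def g(p,wt=1): return np.concatenate([(proj(c,w(p,l))-u)*(wt if c!='w1' else 1) for c,u,l in G]+[(proj(c,w(p,[-2.5,p[3]*1000+y,174.5]))-u)*(wt if c!='w1' else 1) for c,u,y in N])
for wt in(1,.3):
  r=least_squares(g,[.75,-.1,0,0],args=(wt,),loss='soft_l1');p=r.x;print(p,np.degrees(p[2]),np.round(g(p),1))
  h=w(p,[-58,p[3]*1000,220]);print('home grip',h,'notchmid',w(p,[0,p[3]*1000,175]))
E
```

```text
[ 0.61186912 -0.22409467  0.01155997 -0.01384447] 0.662337738455821 [ 0.1  1.1 -0.7 -0.8 -0.9  0.  -0.1 -0.2 -0.2  0.5  0.3 -0.1 -0.7  0.2
  0.  -0.5 -0.2 -0.4 -0.4 -0.1  0.4  0. ]
home grip [ 0.55403303 -0.23860868  0.22      ] notchmid [ 0.61202916 -0.23793821  0.175     ]
[ 0.6120068  -0.22382681  0.0112109  -0.01413346] 0.6423373546152277 [-0.   1.1 -0.8 -0.8 -0.9  0.1 -0.2 -0.1 -0.2  0.5  0.3 -0.  -0.6 -0.1
  0.  -0.5 -0.2 -0.4 -0.2 -0.   0.5  0.1]
home grip [ 0.55416889 -0.2386096   0.22      ] notchmid [ 0.61216525 -0.23795938  0.175     ]
```

The notch midpoint comes out near (0.612,-0.238), yaw 0.65°. Now over to the caddy.

```bash
python3 -m jog '[{"grip":0,"x":15,"y":-37,"z":0,"rx":0,"ry":0,"rz":0},{"grip":0,"x":15,"y":-37,"z":0,"rx":0,"ry":0,"rz":0},{"grip":0,"x":15,"y":-37,"z":0,"rx":0,"ry":0,"rz":0},{"grip":0,"x":15,"y":-37,"z":0,"rx":0,"ry":0,"rz":0},{"grip":0,"x":15,"y":-37,"z":0,"rx":0,"ry":0,"rz":0},{"grip":0,"x":15,"y":-37,"z":0,"rx":0,"ry":0,"rz":0},{"grip":0,"x":3,"y":-37,"z":0,"rx":0,"ry":0,"rz":0},{"grip":0,"x":0,"y":-37,"z":0,"rx":0,"ry":0,"rz":0}]' && python3 -m jog '[{"grip":0,"x":0,"y":-37,"z":0,"rx":0,"ry":0,"rz":0},{"grip":0,"x":0,"y":-37,"z":0,"rx":0,"ry":0,"rz":0},{"grip":0,"x":0,"y":-37,"z":0,"rx":0,"ry":0,"rz":0},{"grip":0,"x":0,"y":-37,"z":0,"rx":0,"ry":0,"rz":0},{"grip":0,"x":0,"y":0,"z":0,"rx":0,"ry":0,"rz":0}]'
python3 -c "
from h import *
need([.5205,.2265,.46],0.195)
import cv2;from plant import read_camera
c=read_camera('wrist');np.savez('w2.npz',K=c['intrinsics'],R=c['R'],T=c['t'])
cv2.imwrite('pics/w2.png',c['frame'][:,:,::-1])"
```

```text
time: 2.92
eef_pos: [0.5345, 0.0108, 0.4655]
tcp_rot: [0.996, 0.094, -0.0, -0.0]
contact_force: [0.3, 0.6, 0.3]
opening: 1.001
time: 3.33
eef_pos: [0.5047, 0.1589, 0.4657]
tcp_rot: [0.995, 0.097, -0.0, -0.001]
contact_force: [0.8, 0.3, 0.3]
opening: 0.999
t 3.33 pos [0.5047 0.1589 0.4657] F [0.8 0.3 0.3] open 0.999
shift tool mm [ 28.5 -63.3   5.9] rot deg [-0.16  0.01 -0.05]
```

View pics/w2.png

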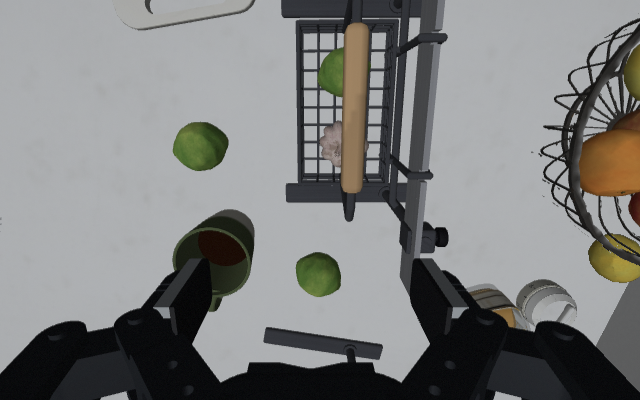

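The wrist picture shows the grip from (357,24) to (352,192), with the lime and garlic in the basket below it. Hooks and rail are at (425,40) and (420,177).

```bash
python3 - <<'E'
from h import *
d=np.load('w2.npz');K['w2'],R['w2'],T['w2']=d['K'],d['R'],d['T']
def ray(c,u,z):
    C=-R[c].T@T[c];v=R[c].T@np.linalg.solve(K[c],[*u,1]);return C+v*(z-C[2])/v[2]
for z in(.215,.222,.23):
  a=ray('w2',(357,24),z);b=ray('w2',(352.3,192),z);print(z,a,b,(a+b)/2,np.linalg.norm(a-b),np.degrees(np.arctan2(-(a-b)[0],(a-b)[1])))
A=lambda x,y:np.array([115+x/5-.4,205+y/5-.4]); B=lambda x,y:np.array([290+x/4-.4,225+y/4-.4])
for o in ([('scene',A(500,175)),('side',B(255,97)),('w2',(352.3,190))],[('scene',A(310,295)),('side',B(298,215)),('w2',(357,27))]):
  r=tri(o);print(r.x,np.round(r.fun,1))
# rail top edge direction via bar ends in w2: front top edge
for u in((420,0),(405,280)): print(ray('w2',u,.175))
E
```

```text
0.215 [0.50894965 0.27711708 0.215     ] [0.52943606 0.17728113 0.215     ] [0.51919285 0.2271991  0.215     ] 0.10191619217767366 11.596162073176755
0.222 [0.50835481 0.27564956 0.222     ] [0.52819004 0.17898697 0.222     ] [0.51827243 0.22731827 0.222     ] 0.09867670359886639 11.596162073176773
0.23 [0.507675   0.27397239 0.23      ] [0.52676603 0.18093651 0.23      ] [0.51722052 0.22745445 0.23      ] 0.09497443093737237 11.596162073176787
[0.52758775 0.18054706 0.22291332] [-0.  -0.4 -0.5  0.1 -0.2 -0.1]
[0.50882397 0.27402063 0.22174748] [-1.4  0.9  0.4 -0.5  0.1  0.4]
[0.55092627 0.30812589 0.175     ]
[0.59874123 0.09999354 0.175     ]
```

```bash
python3 -c "
from h import *
need([.5185,.2272,.373],0.201)"; python3 -m jog '[{"grip":0,"x":26,"y":-15,"z":0,"rx":0,"ry":0,"rz":-0.4},{"grip":0,"x":1,"y":-25,"z":0,"rx":0,"ry":0,"rz":0},{"grip":0,"x":0,"y":-24,"z":0,"rx":0,"ry":0,"rz":0},{"grip":0,"x":0,"y":0,"z":20,"rx":0,"ry":0,"rz":0},{"grip":0,"x":0,"y":0,"z":20,"rx":0,"ry":0,"rz":0},{"grip":0,"x":0,"y":0,"z":0,"rx":0,"ry":0,"rz":0}]'; python3 -c "
from h import *
need([.5185,.2272,.373],0.201)
import cv2;from plant import read_camera
c=read_camera('wrist');
cv2.imwrite('pics/w3.png',c['frame'][:,:,::-1])"
```

```text
t 3.38 pos [0.5054 0.1569 0.4657] F [-0.3 -0.7  0.4] open 1.001
shift tool mm [ 26.4 -66.5  92.7] rot deg [-0.02  0.01 -0.42]
time: 3.88
eef_pos: [0.5199, 0.2212, 0.4208]
tcp_rot: [0.995, 0.098, -0.004, 0.001]
contact_force: [0.1, -0.6, -1.1]
opening: 1.0
t 3.88 pos [0.5199 0.2212 0.4208] F [ 0.1 -0.6 -1.1] open 1.0
shift tool mm [ 0.2 -6.2 47.8] rot deg [ 0.04  0.48 -0.31]
```

View pics/w3.png

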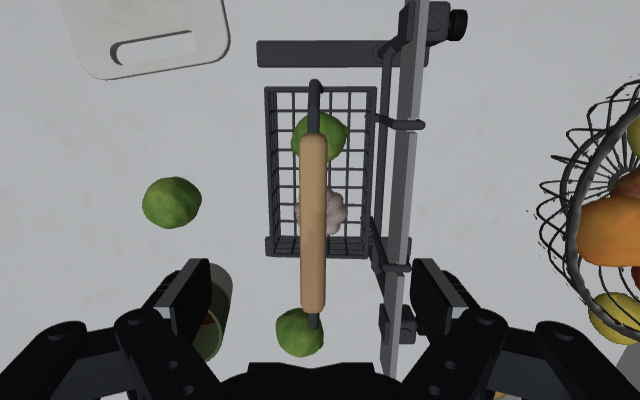

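The grip runs down the middle between the fingers (column 313 against a finger centre of 311). I half-close, descend, then grip.

```bash
python3 -m jog '[{"grip":0.4,"x":0,"y":-3,"z":0,"rx":0,"ry":0,"rz":-0.1},{"grip":0.4,"x":0,"y":-3,"z":8,"rx":0,"ry":0,"rz":0},{"grip":0.4,"x":0,"y":0,"z":12,"rx":0,"ry":0,"rz":0},{"grip":0.4,"x":0,"y":0,"z":12,"rx":0,"ry":0,"rz":0},{"grip":0.4,"x":0,"y":0,"z":10,"rx":0,"ry":0,"rz":0},{"grip":0.4,"x":0,"y":0,"z":5,"rx":0,"ry":0,"rz":0},{"grip":0.4,"x":0,"y":0,"z":0,"rx":0,"ry":0,"rz":0},{"grip":0.4,"x":0,"y":0,"z":0,"rx":0,"ry":0,"rz":0}]' 50; python3 -c "
from h import *
need([.5185,.2272,.373],0.201)
import cv2;from plant import read_camera
c=read_camera('wrist');
cv2.imwrite('pics/w4.png',c['frame'][:,:,::-1])"
```

```text
time: 4.6
eef_pos: [0.5192, 0.2279, 0.3781]
tcp_rot: [0.995, 0.1, -0.001, 0.0]
contact_force: [0.1, 0.3, 0.2]
opening: 0.602
t 4.6 pos [0.5192 0.2279 0.3781] F [0.1 0.3 0.2] open 0.602
shift tool mm [-0.8  0.6  5.1] rot deg [ 0.    0.07 -0.07]
```

View pics/w4.png

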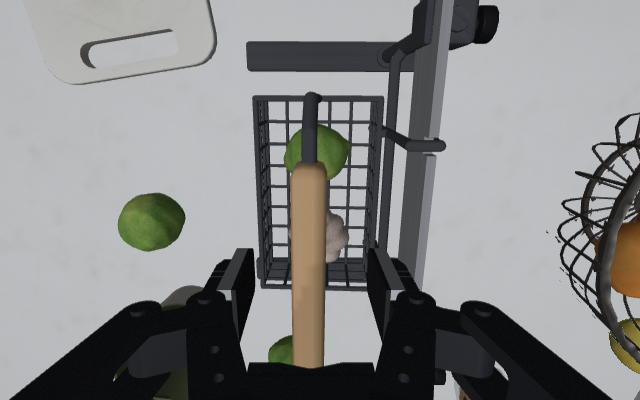

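```bash
python3 -m jog '[{"grip":0.4,"x":-1,"y":0,"z":4,"rx":0,"ry":0,"rz":0},{"grip":0.7,"x":0,"y":0,"z":0,"rx":0,"ry":0,"rz":0},{"grip":0.8,"x":0,"y":0,"z":0,"rx":0,"ry":0,"rz":0},{"grip":1,"x":0,"y":0,"z":0,"rx":0,"ry":0,"rz":0},{"grip":1,"x":0,"y":0,"z":0,"rx":0,"ry":0,"rz":0},{"grip":1,"x":0,"y":0,"z":0,"rx":0,"ry":0,"rz":0},{"grip":1,"x":0,"y":0,"z":0,"rx":0,"ry":0,"rz":0},{"grip":1,"x":0,"y":0,"z":0,"rx":0,"ry":0,"rz":0}]' 70; python3 -c "
from h import *
need([.5185,.2272,.373],0.201);print(st()['wrist_torque'])
import cv2;from plant import read_camera
c=read_camera('wrist');
cv2.imwrite('pics/w5.png',c['frame'][:,:,::-1])"
```

```text
time: 5.32
eef_pos: [0.5185, 0.2279, 0.3759]
tcp_rot: [0.995, 0.1, 0.001, -0.0]
contact_force: [-1.9, -1.0, 5.2]
opening: 0.151
t 5.32 pos [0.5185 0.2279 0.3759] F [-1.9 -1.   5.2] open 0.151
shift tool mm [-0.2  0.7  2.9] rot deg [-0.   -0.14 -0.06]
[ 0.02644872 -0.32939151 -0.10860699]
```

View pics/w5.png

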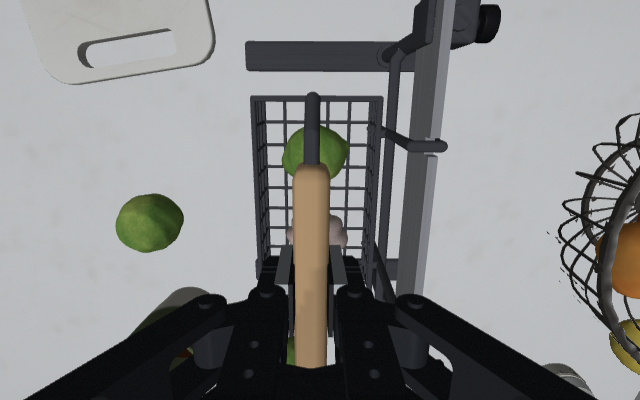

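Gripped. I lift straight up in small steps.

```bash
python3 -m jog '[{"grip":1,"x":0,"y":0,"z":-3,"rx":0,"ry":0,"rz":0},{"grip":1,"x":0,"y":0,"z":-3,"rx":0,"ry":0,"rz":0},{"grip":1,"x":0,"y":0,"z":-3,"rx":0,"ry":0,"rz":0},{"grip":1,"x":0,"y":0,"z":-3,"rx":0,"ry":0,"rz":0}]'; python3 -m jog '[{"grip":1,"x":0,"y":0,"z":-3,"rx":0,"ry":0,"rz":0},{"grip":1,"x":0,"y":0,"z":-3,"rx":0,"ry":0,"rz":0},{"grip":1,"x":0,"y":0,"z":-3,"rx":0,"ry":0,"rz":0},{"grip":1,"x":0,"y":0,"z":-3,"rx":0,"ry":0,"rz":0},{"grip":1,"x":0,"y":0,"z":-3,"rx":0,"ry":0,"rz":0},{"grip":1,"x":0,"y":0,"z":-3,"rx":0,"ry":0,"rz":0},{"grip":1,"x":0,"y":0,"z":0,"rx":0,"ry":0,"rz":0}]';  python3 -c "
from h import *
need([.5185,.2272,.373],0.201);print(st()['wrist_torque'])
import cv2;from plant import read_camera
c=read_camera('side');
cv2.imwrite('pics/s6.png',cv2.resize(c['frame'][200:380,280:440,::-1],None,fx=3.3,fy=3.3))"
```

```text
time: 5.7
eef_pos: [0.5187, 0.2276, 0.3827]
tcp_rot: [0.995, 0.1, 0.001, -0.0]
contact_force: [10.3, 2.7, -12.1]
opening: 0.149
time: 6.28
eef_pos: [0.5181, 0.2279, 0.4053]
tcp_rot: [0.995, 0.1, 0.0, -0.0]
contact_force: [0.2, 0.5, -4.3]
opening: 0.149
t 6.28 pos [0.5181 0.2279 0.4053] F [ 0.2  0.5 -4.3] open 0.149
shift tool mm [ 0.2  0.7 32.3] rot deg [-0.   -0.01 -0.05]
[ 0.01800779  0.02746962 -0.01699315]
```

View pics/s6.png

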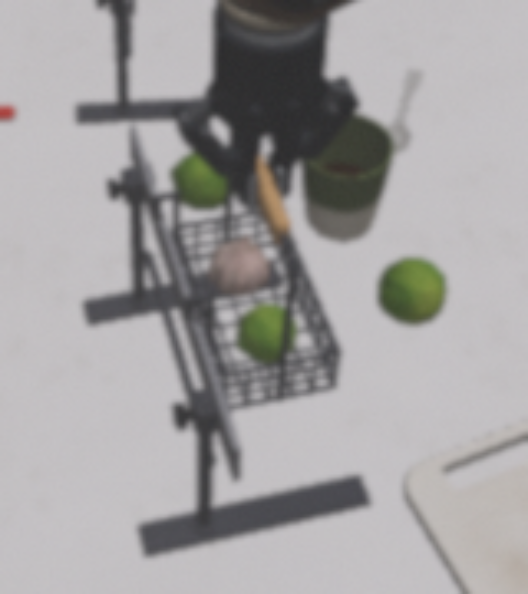

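Lifted 30 mm. It weighs about 4.3 N and hangs free with no side load. I go up, then across.

```bash
python3 -m jog '[{"grip":1,"x":0,"y":0,"z":-8,"rx":0,"ry":0,"rz":0},{"grip":1,"x":0,"y":0,"z":-10,"rx":0,"ry":0,"rz":0},{"grip":1,"x":0,"y":0,"z":-10,"rx":0,"ry":0,"rz":0},{"grip":1,"x":0,"y":0,"z":-10,"rx":0,"ry":0,"rz":0},{"grip":1,"x":-4,"y":0,"z":-7,"rx":0,"ry":0,"rz":0},{"grip":1,"x":-8,"y":4,"z":-3,"rx":0,"ry":0,"rz":0},{"grip":1,"x":-8,"y":10,"z":0,"rx":0,"ry":0,"rz":0},{"grip":1,"x":-2,"y":15,"z":0,"rx":0,"ry":0,"rz":0}]';  python3 -m jog '[{"grip":1,"x":0,"y":20,"z":0,"rx":0,"ry":0,"rz":0.5},{"grip":1,"x":0,"y":24,"z":0,"rx":0,"ry":0,"rz":1},{"grip":1,"x":0,"y":24,"z":0,"rx":0,"ry":0,"rz":1.5},{"grip":1,"x":0,"y":24,"z":0,"rx":0,"ry":0,"rz":1.5},{"grip":1,"x":0,"y":24,"z":0,"rx":0,"ry":0,"rz":1.5},{"grip":1,"x":0,"y":24,"z":0,"rx":0,"ry":0,"rz":1.5},{"grip":1,"x":0,"y":24,"z":0,"rx":0,"ry":0,"rz":1.5},{"grip":1,"x":0,"y":24,"z":0,"rx":0,"ry":0,"rz":1.3}]';python3 -c "
from h import *
need([.52,-.2386,.45],0.0113)"
```

```text
time: 7.0
eef_pos: [0.5008, 0.1948, 0.4526]
tcp_rot: [0.995, 0.101, -0.001, -0.0]
contact_force: [1.4, -0.9, -6.7]
opening: 0.15
time: 7.67
eef_pos: [0.5254, 0.0071, 0.452]
tcp_rot: [1.0, 0.009, -0.001, 0.0]
contact_force: [0.1, 0.1, -6.5]
opening: 0.153
t 7.67 pos [0.5254 0.0071 0.452 ] F [ 0.1  0.1 -6.5] open 0.153
shift tool mm [-10.  245.5   2.1] rot deg [0.02 0.09 0.42]
```

```bash
python3 -m jog '[{"grip":1,"x":-1,"y":25,"z":0,"rx":0,"ry":0,"rz":0.2},{"grip":1,"x":-1,"y":25,"z":0,"rx":0,"ry":0,"rz":0.1},{"grip":1,"x":-1,"y":25,"z":0,"rx":0,"ry":0,"rz":0},{"grip":1,"x":-1,"y":25,"z":0,"rx":0,"ry":0,"rz":0},{"grip":1,"x":-1,"y":25,"z":0,"rx":0,"ry":0,"rz":0},{"grip":1,"x":-1,"y":25,"z":0,"rx":0,"ry":0,"rz":0},{"grip":1,"x":-1,"y":22,"z":0,"rx":0,"ry":0,"rz":0},{"grip":1,"x":-1,"y":18,"z":0,"rx":0,"ry":0,"rz":0}]';  python3 -m jog '[{"grip":1,"x":0,"y":14,"z":0,"rx":0,"ry":0,"rz":0},{"grip":1,"x":0,"y":10,"z":0,"rx":0,"ry":0,"rz":0},{"grip":1,"x":0,"y":6,"z":0,"rx":0,"ry":0,"rz":0},{"grip":1,"x":0,"y":0,"z":0,"rx":0,"ry":0,"rz":0},{"grip":1,"x":0,"y":0,"z":0,"rx":0,"ry":0,"rz":0},{"grip":1,"x":0,"y":0,"z":0,"rx":0,"ry":0,"rz":0}]';python3 -c "
from h import *
need([.5541,-.2386,.45],0.0113)
import cv2;from plant import read_camera
for n in('wrist','scene','side'):
  c=read_camera(n);np.savez('p7%s.npz'%n,K=c['intrinsics'],R=c['R'],T=c['t'])
  cv2.imwrite('pics/p7%s.png'%n,c['frame'][:,:,::-1])
  if n!='wrist': cv2.imwrite('pics/p7%sz.png'%n,cv2.resize(c['frame'][100:280,250:430,::-1],None,fx=3.3,fy=3.3))
"
```

```text
time: 8.33
eef_pos: [0.5201, -0.1832, 0.452]
tcp_rot: [1.0, 0.007, -0.001, 0.0]
contact_force: [0.0, -0.3, -6.3]
opening: 0.152
time: 8.83
eef_pos: [0.522, -0.2105, 0.4526]
tcp_rot: [1.0, 0.008, -0.0, -0.0]
contact_force: [0.6, 0.2, -6.1]
opening: 0.148
t 8.83 pos [ 0.522  -0.2105  0.4526] F [ 0.6  0.2 -6.1] open 0.148
shift tool mm [31.6 28.6  2.6] rot deg [-0.04  0.01  0.26]
```

View pics/p7wrist.png

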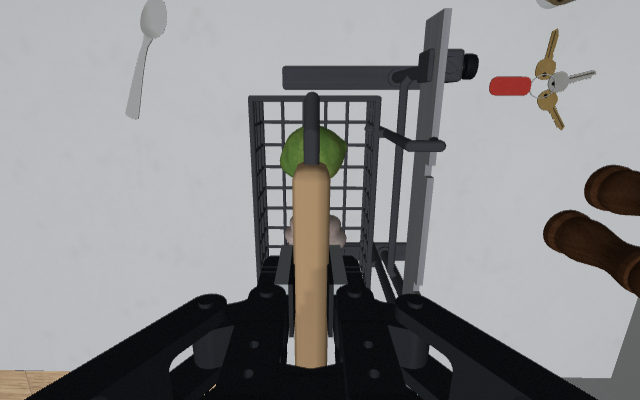

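View pics/p7scenez.png

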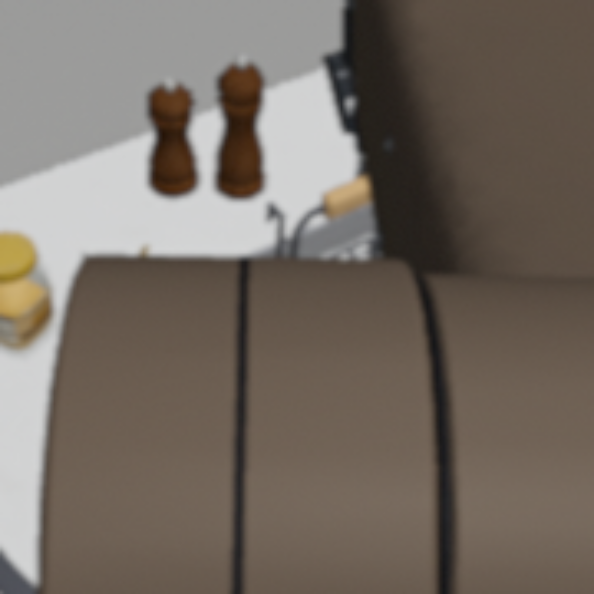

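View pics/p7sidez.png

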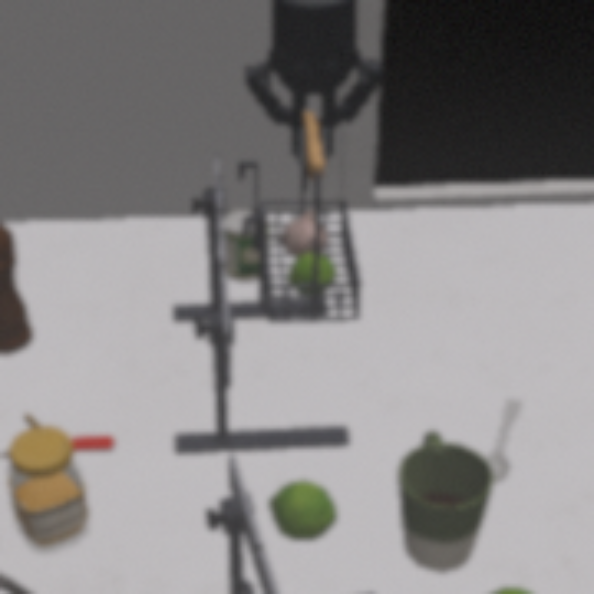

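Side view: the caddy hangs level in the gripper, short of and above the empty bar. In the wrist view the hook sits at (380..445,130..146), the same as at the grasp. A crop gives the hook-to-notch offset.

```bash
python3 -c "
import cv2
f=cv2.imread('pics/p7wrist.png')
cv2.imwrite('pics/p7c.png',cv2.resize(f[110:270,360:460],None,fx=3.7,fy=3.7,interpolation=cv2.INTER_CUBIC))
cv2.imwrite('pics/p7d.png',cv2.resize(f[120:195,365:455],None,fx=8,fy=8,interpolation=cv2.INTER_CUBIC))
"
```

```text
(no output)
```

View pics/p7d.png

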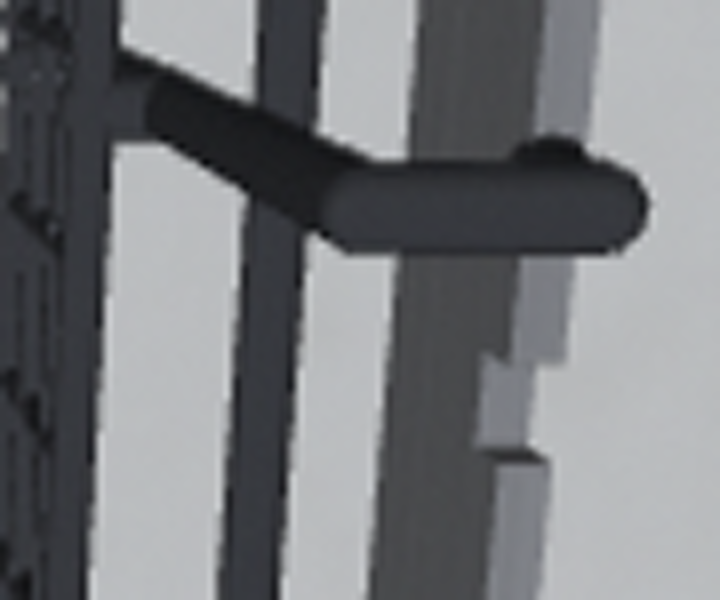

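View pics/p7c.png

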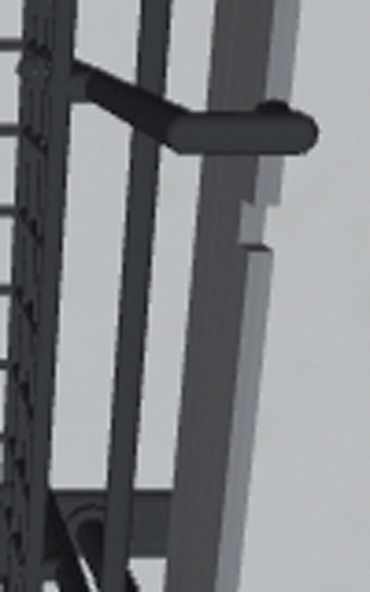

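```bash
python3 - <<'E'
from h import *
d=np.load('p7wrist.npz');K['q'],R['q'],T['q']=d['K'],d['R'],d['T']
def ray(c,u,z):
    C=-R[c].T@T[c];v=R[c].T@np.linalg.solve(K[c],[*u,1]);return C+v*(z-C[2])/v[2]
for z in(.2455,.2486):
  m=ray('q',(425.6,145.2),z);a=ray('q',(405.2,145.2),z);b=ray('q',(446,145.2),z)
  print('hook',z,m,np.linalg.norm(a-b))
n=ray('q',(427.4,170.3),.1748);print('notch front',n)
# bar direction in this view: front top edge
p1=ray('q',(365+545/8,120),.175);p2=ray('q',(360+212/3.7,110+592/3.7),.175);print(p1,p2,np.degrees(np.arctan2(-(p1-p2)[0],(p1-p2)[1])))
E
```

```text
hook 0.2455 [ 0.58043256 -0.1597299   0.2455    ] 0.021077754442792748
hook 0.2486 [ 0.57938182 -0.15933303  0.2486    ] 0.020707535762046994
notch front [ 0.60781754 -0.18721131  0.1748    ]
[ 0.60764443 -0.15092599  0.175     ] [ 0.60898421 -0.269113    0.175     ] 0.6494854167448374
```

```bash
python3 -m jog '[{"grip":1,"x":4,"y":5,"z":0,"rx":0,"ry":0,"rz":0.25},{"grip":1,"x":9,"y":8,"z":0,"rx":0,"ry":0,"rz":0},{"grip":1,"x":9,"y":7,"z":4,"rx":0,"ry":0,"rz":0},{"grip":1,"x":8,"y":4,"z":8,"rx":0,"ry":0,"rz":0},{"grip":1,"x":0,"y":0,"z":12,"rx":0,"ry":0,"rz":0},{"grip":1,"x":0,"y":0,"z":12,"rx":0,"ry":0,"rz":0},{"grip":1,"x":0,"y":0,"z":7,"rx":0,"ry":0,"rz":0},{"grip":1,"x":0,"y":0,"z":0,"rx":0,"ry":0,"rz":0}]'; python3 -m jog '[{"grip":1,"x":0,"y":0,"z":0,"rx":0,"ry":0,"rz":0}]';python3 -c "
from h import *
need([.5541,-.2386,.375],0.0113)
import cv2;from plant import read_camera
n='wrist'
c=read_camera(n);np.savez('p8%s.npz'%n,K=c['intrinsics'],R=c['R'],T=c['t'])
f=c['frame'][:,:,::-1]
cv2.imwrite('pics/p8.png',f)
cv2.imwrite('pics/p8d.png',cv2.resize(f[120:195,365:455],None,fx=8,fy=8,interpolation=cv2.INTER_CUBIC))
f=read_camera('side')['frame'][:,:,::-1]
cv2.imwrite('pics/p8s.png',cv2.resize(f[110:270,270:390],None,fx=3.7,fy=3.7,interpolation=cv2.INTER_CUBIC))
"
```

```text
time: 9.65
eef_pos: [0.5515, -0.2343, 0.4059]
tcp_rot: [1.0, 0.005, -0.003, -0.002]
contact_force: [-0.3, 0.7, -7.3]
opening: 0.149
time: 9.73
eef_pos: [0.5519, -0.2346, 0.4085]
tcp_rot: [1.0, 0.005, -0.001, -0.001]
contact_force: [-1.1, -0.2, -5.2]
opening: 0.15
t 9.73 pos [ 0.5519 -0.2346  0.4085] F [-1.1 -0.2 -5.2] open 0.15
shift tool mm [ 2.2  4.1 33.5] rot deg [-0.08  0.1  -0.04]
```

View pics/p8d.png

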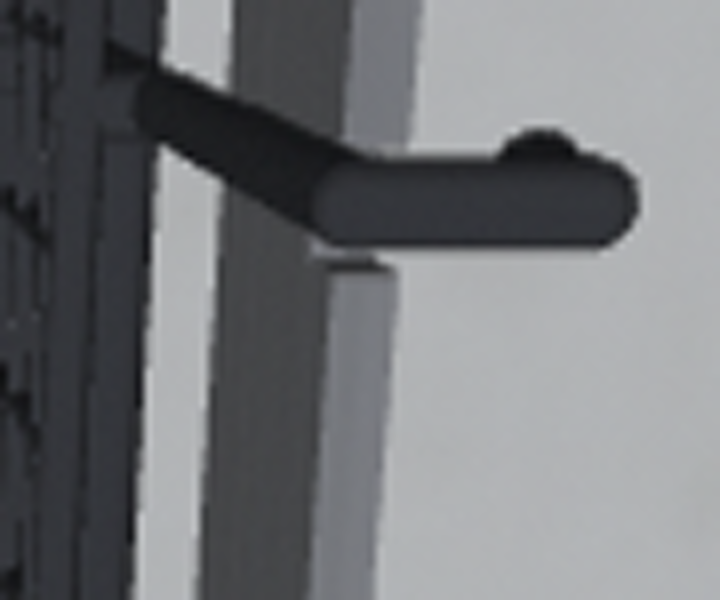

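View pics/p8s.png

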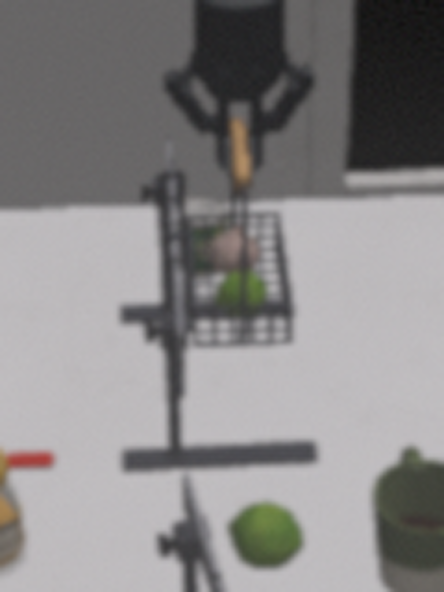

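```bash
python3 - <<'E'
from h import *
d=np.load('p8wrist.npz');K['q'],R['q'],T['q']=d['K'],d['R'],d['T']
def ray(c,u,z):
    C=-R[c].T@T[c];v=R[c].T@np.linalg.solve(K[c],[*u,1]);return C+v*(z-C[2])/v[2]
m=ray('q',(424.2,145.0),.202);a=ray('q',(404.2,145.0),.202);b=ray('q',(445,145.),.202)
print('hook',m,np.linalg.norm(a-b))
e=ray('q',(405.9,152.8),.1745);e2=ray('q',(365+397/8-.4,120+268/8-.4),.1745);print('edge corners front/back',e,e2,'bar mid x',(e+e2)/2+[0,.0045,0])
E
```

```text
hook [ 0.60931216 -0.18383897  0.202     ] 0.02097981182857685
edge corners front/back [ 0.60799584 -0.19214588  0.1745    ] [ 0.61299655 -0.19227051  0.1745    ] bar mid x [ 0.61049619 -0.1877082   0.1745    ]
```

Relative offset from the hook to the notch is x +1.2 mm and y -3.9 mm. I centre in x, back off 2 mm in y, and descend to about 2.5 mm above the edge.

```bash
python3 -m jog '[{"grip":1,"x":1.2,"y":-2,"z":0,"rx":0,"ry":0,"rz":0},{"grip":1,"x":0,"y":0,"z":5,"rx":0,"ry":0,"rz":0},{"grip":1,"x":0,"y":0,"z":4,"rx":0,"ry":0,"rz":0},{"grip":1,"x":0,"y":0,"z":4,"rx":0,"ry":0,"rz":0},{"grip":1,"x":0,"y":0,"z":3,"rx":0,"ry":0,"rz":0},{"grip":1,"x":0,"y":0,"z":3,"rx":0,"ry":0,"rz":0},{"grip":1,"x":0,"y":0,"z":2,"rx":0,"ry":0,"rz":0},{"grip":1,"x":0,"y":0,"z":0,"rx":0,"ry":0,"rz":0}]'; python3 -m jog '[{"grip":1,"x":0,"y":0,"z":0,"rx":0,"ry":0,"rz":0},{"grip":1,"x":0,"y":0,"z":0,"rx":0,"ry":0,"rz":0}]';python3 -c "
from h import *
need([.5541,-.2386,.375],0.0113);print(st()['wrist_torque'])
import cv2;from plant import read_camera
n='wrist'
c=read_camera(n);np.savez('p9%s.npz'%n,K=c['intrinsics'],R=c['R'],T=c['t'])
f=c['frame'][:,:,::-1]
cv2.imwrite('pics/p9d.png',cv2.resize(f[120:195,365:455],None,fx=8,fy=8,interpolation=cv2.INTER_CUBIC))
f=read_camera('side')['frame'][:,:,::-1]
cv2.imwrite('pics/p9s.png',cv2.resize(f[130:230,290:350],None,fx=6,fy=6,interpolation=cv2.INTER_CUBIC))
"
```

```text
time: 10.5
eef_pos: [0.5533, -0.2329, 0.3878]
tcp_rot: [1.0, 0.005, -0.001, -0.0]
contact_force: [0.4, 0.1, -5.8]
opening: 0.149
time: 10.67
eef_pos: [0.5535, -0.233, 0.389]
tcp_rot: [1.0, 0.005, 0.0, 0.0]
contact_force: [0.2, 0.2, -5.5]
opening: 0.148
t 10.67 pos [ 0.5535 -0.233   0.389 ] F [ 0.2  0.2 -5.5] open 0.148
shift tool mm [ 0.5  5.6 14. ] rot deg [ 0.01 -0.02 -0.04]
[-0.00754929  0.08299976  0.0090789 ]
```

View pics/p9d.png

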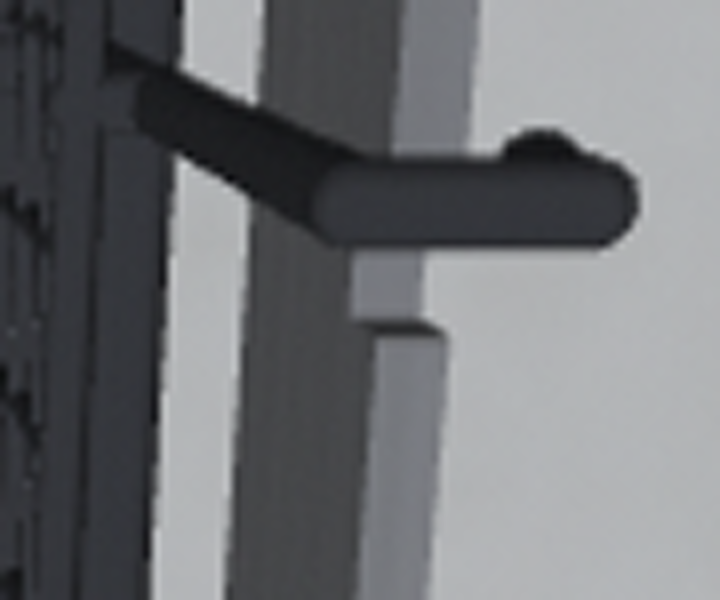

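View pics/p9s.png

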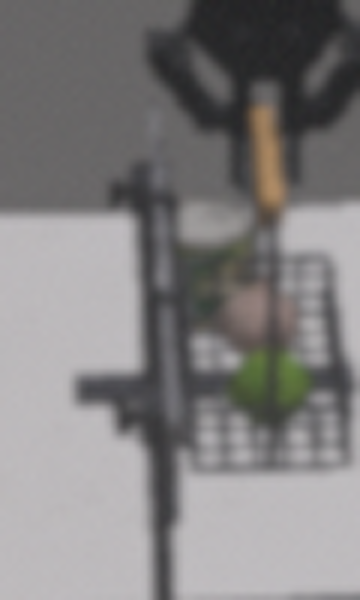

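```bash
python3 - <<'E'
from h import *
d=np.load('p9wrist.npz');K['q'],R['q'],T['q']=d['K'],d['R'],d['T']
def ray(c,u,z):
    C=-R[c].T@T[c];v=R[c].T@np.linalg.solve(K[c],[*u,1]);return C+v*(z-C[2])/v[2]
m=ray('q',(424.2,145.0),.1825)
e=ray('q',(365+375/8-.4,120+333/8-.4),.1745);e2=ray('q',(365+447/8-.4,120+338/8-.4),.1745);b=(e+e2)/2+[0,.0045,0];print(m,e,e2,'need',(b-m)*1000)
E
```

```text
[ 0.61136463 -0.18258609  0.1825    ] [ 0.60804539 -0.19250944  0.1745    ] [ 0.61299069 -0.19280146  0.1745    ] need [-0.84659203 -5.56935414 -8.        ]
```

```bash
python3 -m jog '[{"grip":1,"x":0.6,"y":0,"z":1,"rx":0,"ry":0,"rz":0},{"grip":1,"x":0,"y":0,"z":1,"rx":0,"ry":0,"rz":0},{"grip":1,"x":0,"y":0,"z":1,"rx":0,"ry":0,"rz":0},{"grip":1,"x":0,"y":0,"z":0,"rx":0,"ry":0,"rz":0}]';python3 -m jog '[{"grip":1,"x":0,"y":0,"z":0.7,"rx":0,"ry":0,"rz":0},{"grip":1,"x":0,"y":0,"z":0.7,"rx":0,"ry":0,"rz":0},{"grip":1,"x":0,"y":0,"z":0,"rx":0,"ry":0,"rz":0}]'; python3 -c "
from h import *
need([.5541,-.2386,.375],0.0113);print(st()['wrist_torque'])"
```

```text
time: 11.1
eef_pos: [0.5539, -0.2329, 0.3854]
tcp_rot: [1.0, 0.005, -0.0, -0.0]
contact_force: [-1.3, 0.4, -5.8]
opening: 0.149
time: 11.35
eef_pos: [0.554, -0.2329, 0.3846]
tcp_rot: [1.0, 0.005, -0.0, -0.0]
contact_force: [-1.8, 0.4, -3.4]
opening: 0.149
t 11.35 pos [ 0.554  -0.2329  0.3846] F [-1.8  0.4 -3.4] open 0.149
shift tool mm [0.1 5.7 9.6] rot deg [-0.    0.03 -0.03]
[0.07804872 0.40868147 0.05381077]
```

Contact is felt: 2 N of support and -1.8 N in x, so I am about 1.4 mm too far in x. I ease back in x, keep it light, then ride in -y.

```bash
python3 -m jog '[{"grip":1,"x":-1.2,"y":0,"z":0,"rx":0,"ry":0,"rz":0},{"grip":1,"x":0,"y":0,"z":0,"rx":0,"ry":0,"rz":0}]'; python3 -c "
from h import *
need([.5541,-.2386,.375],0.0113);print(st()['wrist_torque'])"; python3 -m jog '[{"grip":1,"x":0,"y":1,"z":0,"rx":0,"ry":0,"rz":0},{"grip":1,"x":0,"y":0,"z":0,"rx":0,"ry":0,"rz":0}]'; python3 -c "
from h import *
need([.5541,-.2386,.375],0.0113);print(st()['wrist_torque'])"
```

```text
time: 11.52
eef_pos: [0.5529, -0.2329, 0.3845]
tcp_rot: [1.0, 0.005, 0.001, 0.0]
contact_force: [-0.6, 0.2, -4.4]
opening: 0.149
t 11.52 pos [ 0.5529 -0.2329  0.3845] F [-0.6  0.2 -4.4] open 0.149
shift tool mm [1.1 5.7 9.5] rot deg [ 0.02 -0.08 -0.05]
[0.0501834  0.02570723 0.01376992]
time: 11.68
eef_pos: [0.5529, -0.2341, 0.3843]
tcp_rot: [1.0, 0.005, 0.0, 0.0]
contact_force: [1.0, 0.3, -4.3]
opening: 0.147
t 11.68 pos [ 0.5529 -0.2341  0.3843] F [ 1.   0.3 -4.3] open 0.147
shift tool mm [1.1 4.6 9.3] rot deg [ 0.02 -0.04 -0.06]
[-0.02818057 -0.04971145 -0.01970412]
```

```bash
python3 -m jog '[{"grip":1,"x":0,"y":0,"z":0.8,"rx":0,"ry":0,"rz":0},{"grip":1,"x":0,"y":0,"z":0,"rx":0,"ry":0,"rz":0},{"grip":1,"x":0,"y":0,"z":0,"rx":0,"ry":0,"rz":0}]'; python3 -m jog '[{"grip":1,"x":0,"y":0,"z":0.8,"rx":0,"ry":0,"rz":0},{"grip":1,"x":0,"y":0,"z":0,"rx":0,"ry":0,"rz":0},{"grip":1,"x":0,"y":0,"z":0,"rx":0,"ry":0,"rz":0}]'; python3 -c "
from h import *
need([.5541,-.2386,.375],0.0113);print(st()['wrist_torque'])"
```

```text
time: 11.93
eef_pos: [0.5529, -0.2341, 0.3841]
tcp_rot: [1.0, 0.005, 0.0, 0.0]
contact_force: [-1.7, 0.5, -1.8]
opening: 0.151
time: 12.18
eef_pos: [0.5529, -0.234, 0.3838]
tcp_rot: [1.0, 0.005, 0.0, 0.0]
contact_force: [-2.3, 0.9, 1.3]
opening: 0.151
t 12.18 pos [ 0.5529 -0.234   0.3838] F [-2.3  0.9  1.3] open 0.151
shift tool mm [1.1 4.6 8.8] rot deg [ 0.05 -0.04 -0.04]
[0.03713981 0.36560273 0.06162654]
```

```bash
python3 -m jog '[{"grip":1,"x":-0.4,"y":0.7,"z":-0.3,"rx":0,"ry":0,"rz":0},{"grip":1,"x":0,"y":0.7,"z":0,"rx":0,"ry":0,"rz":0},{"grip":1,"x":0,"y":0,"z":0,"rx":0,"ry":0,"rz":0}]'; python3 -m jog '[{"grip":1,"x":0,"y":0.7,"z":0,"rx":0,"ry":0,"rz":0},{"grip":1,"x":0,"y":0,"z":0,"rx":0,"ry":0,"rz":0}]'; python3 -m jog '[{"grip":1,"x":0,"y":0.7,"z":0,"rx":0,"ry":0,"rz":0},{"grip":1,"x":0,"y":0,"z":0,"rx":0,"ry":0,"rz":0}]';  python3 -c "
from h import *
need([.5541,-.2386,.375],0.0113);print(st()['wrist_torque'])"
```

```text
time: 12.43
eef_pos: [0.5526, -0.2356, 0.3829]
tcp_rot: [1.0, 0.005, 0.001, 0.001]
contact_force: [-0.7, -0.4, -2.1]
opening: 0.151
time: 12.6
eef_pos: [0.5524, -0.2363, 0.382]
tcp_rot: [1.0, 0.005, -0.0, 0.0]
contact_force: [-0.0, -1.6, -4.2]
opening: 0.15
time: 12.77
eef_pos: [0.5523, -0.2368, 0.3818]
tcp_rot: [1.0, 0.005, -0.001, -0.0]
contact_force: [0.7, -0.9, -5.3]
opening: 0.146
t 12.77 pos [ 0.5523 -0.2368  0.3818] F [ 0.7 -0.9 -5.3] open 0.146
shift tool mm [1.8 1.8 6.8] rot deg [-0.05  0.1  -0.06]
[-0.21817477 -0.07344137 -0.05072831]
```

It is starting to drop: z falls with no support. I continue in y and down lightly.

```bash
python3 -m jog '[{"grip":1,"x":0,"y":0.7,"z":0.5,"rx":0,"ry":0,"rz":0},{"grip":1,"x":0,"y":0.6,"z":0.5,"rx":0,"ry":0,"rz":0},{"grip":1,"x":0,"y":0,"z":0,"rx":0,"ry":0,"rz":0}]';python3 -c "
from h import *
need([.5541,-.2386,.375],0.0113);print(st()['wrist_torque'])"; python3 -m jog '[{"grip":1,"x":0,"y":0,"z":0.8,"rx":0,"ry":0,"rz":0},{"grip":1,"x":0,"y":0,"z":0.8,"rx":0,"ry":0,"rz":0},{"grip":1,"x":0,"y":0,"z":0,"rx":0,"ry":0,"rz":0}]';  python3 -c "
from h import *
need([.5541,-.2386,.375],0.0113);print(st()['wrist_torque'])"
```

```text
time: 13.02
eef_pos: [0.5523, -0.2379, 0.3811]
tcp_rot: [1.0, 0.005, -0.001, -0.001]
contact_force: [0.1, 0.6, -5.3]
opening: 0.152
t 13.02 pos [ 0.5523 -0.2379  0.3811] F [ 0.1  0.6 -5.3] open 0.152
shift tool mm [1.8 0.7 6.1] rot deg [-0.07  0.09 -0.04]
[ 0.01288311  0.05135022 -0.01445093]
time: 13.27
eef_pos: [0.5524, -0.2379, 0.3801]
tcp_rot: [1.0, 0.005, -0.0, -0.0]
contact_force: [-0.4, -0.1, -5.8]
opening: 0.15
t 13.27 pos [ 0.5524 -0.2379  0.3801] F [-0.4 -0.1 -5.8] open 0.15
shift tool mm [1.7 0.7 5. ] rot deg [-0.03  0.03 -0.04]
[-0.04007831  0.08530545 -0.01980369]
```

The hooks are 4 mm below the edge contact height with no load. I continue down.

```bash
python3 -m jog '[{"grip":1,"x":0,"y":0,"z":0.8,"rx":0,"ry":0,"rz":0},{"grip":1,"x":0,"y":0,"z":0.8,"rx":0,"ry":0,"rz":0},{"grip":1,"x":0,"y":0,"z":0,"rx":0,"ry":0,"rz":0}]'; python3 -m jog '[{"grip":1,"x":0,"y":0,"z":0.8,"rx":0,"ry":0,"rz":0},{"grip":1,"x":0,"y":0,"z":0.5,"rx":0,"ry":0,"rz":0},{"grip":1,"x":0,"y":0,"z":0,"rx":0,"ry":0,"rz":0}]';  python3 -c "
from h import *
need([.5541,-.2386,.375],0.0113);print(st()['wrist_torque'])
import cv2;from plant import read_camera
n='wrist'
c=read_camera(n)
f=c['frame'][:,:,::-1]
cv2.imwrite('pics/p10d.png',cv2.resize(f[100:200,360:460],None,fx=6,fy=6,interpolation=cv2.INTER_CUBIC))
"
```

```text
time: 13.52
eef_pos: [0.5524, -0.238, 0.3786]
tcp_rot: [1.0, 0.005, -0.0, -0.0]
contact_force: [-0.3, 0.1, -6.1]
opening: 0.149
time: 13.77
eef_pos: [0.5525, -0.238, 0.3776]
tcp_rot: [1.0, 0.005, 0.0, 0.0]
contact_force: [-0.6, 0.4, -5.2]
opening: 0.15
t 13.77 pos [ 0.5525 -0.238   0.3776] F [-0.6  0.4 -5.2] open 0.15
shift tool mm [1.6 0.6 2.6] rot deg [ 0.   -0.   -0.04]
[-0.02576582  0.02041726  0.04411587]
```

View pics/p10d.png

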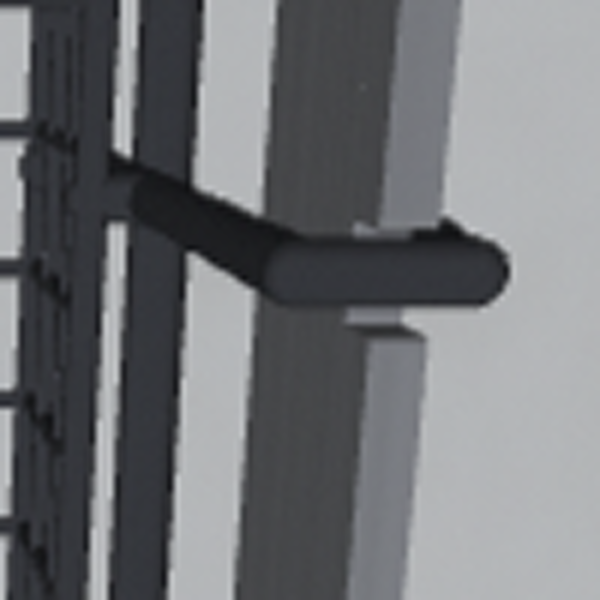

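The wrist crop shows the hook (row 270) inside the notch, between (370,228) and (395,330). I lower it to the bottom.

```bash
python3 -m jog '[{"grip":1,"x":0,"y":0,"z":0.6,"rx":0,"ry":0,"rz":0},{"grip":1,"x":0,"y":0,"z":0,"rx":0,"ry":0,"rz":0}]'; python3 -m jog '[{"grip":1,"x":0,"y":0,"z":0.6,"rx":0,"ry":0,"rz":0},{"grip":1,"x":0,"y":0,"z":0,"rx":0,"ry":0,"rz":0}]';python3 -m jog '[{"grip":1,"x":0,"y":0,"z":0.6,"rx":0,"ry":0,"rz":0},{"grip":1,"x":0,"y":0,"z":0,"rx":0,"ry":0,"rz":0},{"grip":1,"x":0,"y":0,"z":0,"rx":0,"ry":0,"rz":0}]';  python3 -c "
from h import *
need([.5541,-.2386,.375],0.0113);print(st()['wrist_torque'])"
```

```text
time: 13.98
eef_pos: [0.5525, -0.238, 0.3774]
tcp_rot: [1.0, 0.005, 0.0, 0.0]
contact_force: [-0.9, 0.6, -3.8]
opening: 0.151
time: 14.15
eef_pos: [0.5525, -0.2381, 0.3772]
tcp_rot: [1.0, 0.005, 0.0, 0.0]
contact_force: [-2.5, 1.2, -1.8]
opening: 0.147
time: 14.4
eef_pos: [0.5525, -0.2381, 0.377]
tcp_rot: [1.0, 0.005, 0.0, 0.0]
contact_force: [-4.7, 2.0, 2.8]
opening: 0.154
t 14.4 pos [ 0.5525 -0.2381  0.377 ] F [-4.7  2.   2.8] open 0.154
shift tool mm [1.6 0.5 2. ] rot deg [ 0.03 -0.01 -0.04]
[0.27398522 0.54835042 0.04109791]
```

Bottomed out 7 mm below the edge contact, as it should be. I relieve the press and release gently.

```bash
python3 -m jog '[{"grip":1,"x":0,"y":0,"z":-0.8,"rx":0,"ry":0,"rz":0},{"grip":1,"x":0,"y":0,"z":0,"rx":0,"ry":0,"rz":0}]' 25;  python3 -m jog '[{"grip":0.8,"x":0,"y":0,"z":0,"rx":0,"ry":0,"rz":0},{"grip":0.75,"x":0,"y":0,"z":0,"rx":0,"ry":0,"rz":0},{"grip":0.7,"x":0,"y":0,"z":0,"rx":0,"ry":0,"rz":0},{"grip":0.6,"x":0,"y":0,"z":0,"rx":0,"ry":0,"rz":0},{"grip":0.5,"x":0,"y":0,"z":0,"rx":0,"ry":0,"rz":0},{"grip":0.4,"x":0,"y":0,"z":0,"rx":0,"ry":0,"rz":0},{"grip":0.4,"x":0,"y":0,"z":0,"rx":0,"ry":0,"rz":0}]';  python3 -c "
from h import *
need([.5541,-.2386,.375],0.0113);print(st()['wrist_torque'])
import cv2;from plant import read_camera
c=read_camera('wrist')
f=c['frame'][:,:,::-1]
cv2.imwrite('pics/p11.png',f)
"
```

```text
time: 14.57
eef_pos: [0.5525, -0.238, 0.3771]
tcp_rot: [1.0, 0.005, 0.0, 0.0]
contact_force: [-4.0, 1.8, 0.9]
opening: 0.148
time: 15.15
eef_pos: [0.5526, -0.2381, 0.3767]
tcp_rot: [1.0, 0.005, 0.0, 0.0]
contact_force: [-0.1, 0.3, -0.5]
opening: 0.603
t 15.15 pos [ 0.5526 -0.2381  0.3767] F [-0.1  0.3 -0.5] open 0.603
shift tool mm [1.5 0.6 1.7] rot deg [ 0.01 -0.03 -0.04]
[ 0.00721839 -0.01785356  0.00056161]
```

View pics/p11.png

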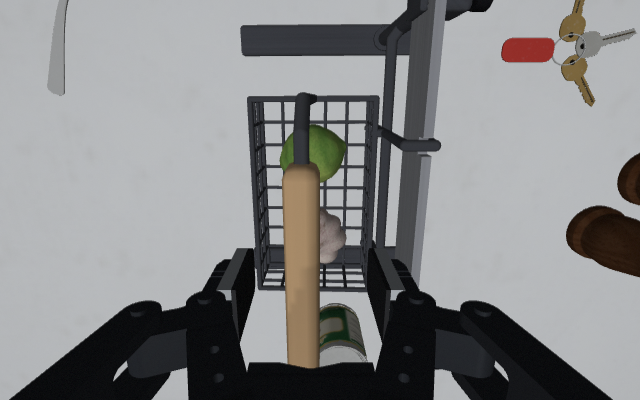

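Released with zero force; the grip leaned slightly forward, as described. I rise straight up and inspect both hooks.

```bash
python3 -m jog '[{"grip":0.4,"x":-2,"y":0,"z":-2,"rx":0,"ry":0,"rz":0},{"grip":0.3,"x":-2,"y":0,"z":-10,"rx":0,"ry":0,"rz":0},{"grip":0.3,"x":0,"y":0,"z":-20,"rx":0,"ry":0,"rz":0},{"grip":0.3,"x":0,"y":0,"z":-20,"rx":0,"ry":0,"rz":0},{"grip":0.2,"x":0,"y":0,"z":-20,"rx":0,"ry":0,"rz":0},{"grip":0,"x":0,"y":0,"z":-20,"rx":0,"ry":0,"rz":0}]'; python3 -m jog '[{"grip":0,"x":-5,"y":-30,"z":-5,"rx":0,"ry":0,"rz":0},{"grip":0,"x":-5,"y":35,"z":0,"rx":0,"ry":0,"rz":0},{"grip":0,"x":-5,"y":35,"z":0,"rx":0,"ry":0,"rz":0},{"grip":0,"x":-5,"y":35,"z":0,"rx":0,"ry":0,"rz":0},{"grip":0,"x":0,"y":30,"z":0,"rx":0,"ry":0,"rz":0},{"grip":0,"x":0,"y":0,"z":0,"rx":0,"ry":0,"rz":0}]'; python3 -c "
from h import *
need([.5541,-.2386,.375],0.0113)
import cv2;from plant import read_camera
f=read_camera('wrist')['frame'][:,:,::-1]
cv2.imwrite('pics/p12.png',f)
f=read_camera('side')['frame'][:,:,::-1]
cv2.imwrite('pics/p12s.png',cv2.resize(f[130:290,270:410],None,fx=3.7,fy=3.7,interpolation=cv2.INTER_CUBIC))
"
```

```text
time: 15.7
eef_pos: [0.5482, -0.238, 0.4705]
tcp_rot: [1.0, 0.005, 0.0, 0.0]
contact_force: [0.2, -0.6, -0.2]
opening: 0.919
time: 16.2
eef_pos: [0.5285, -0.3476, 0.4742]
tcp_rot: [1.0, 0.003, 0.0, 0.001]
contact_force: [-0.5, -0.7, 0.1]
opening: 0.998
t 16.2 pos [ 0.5285 -0.3476  0.4742] F [-0.5 -0.7  0.1] open 0.998
shift tool mm [  26.2 -109.1   98.9] rot deg [ 0.17 -0.02 -0.3 ]
```

View pics/p12.png

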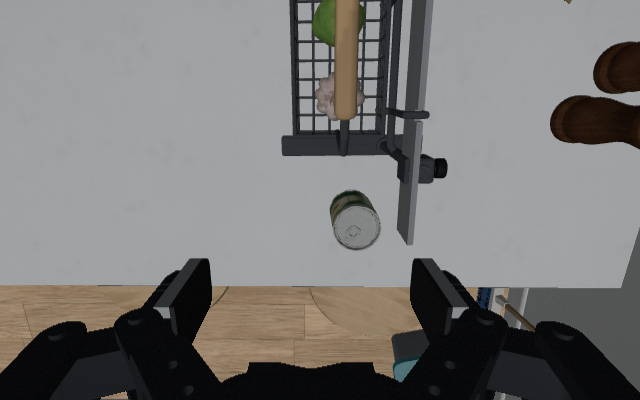

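View pics/p12s.png

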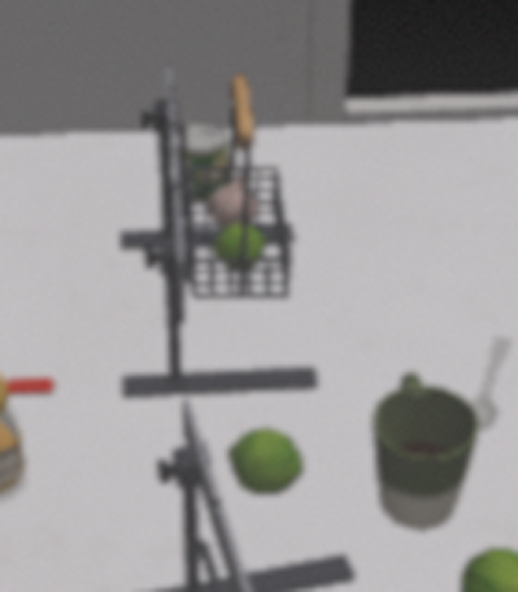

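```bash
python3 -m jog '[{"grip":0,"x":-10,"y":-35,"z":0,"rx":0,"ry":0,"rz":0},{"grip":0,"x":-10,"y":-20,"z":0,"rx":0,"ry":0,"rz":0},{"grip":0,"x":0,"y":0,"z":0,"rx":0,"ry":0,"rz":0},{"grip":0,"x":0,"y":0,"z":0,"rx":0,"ry":0,"rz":0}]'; python3 -c "
from h import *
import cv2;from plant import read_camera
c=read_camera('wrist');f=c['frame'][:,:,::-1];np.savez('p13.npz',K=c['intrinsics'],R=c['R'],T=c['t'])
cv2.imwrite('pics/p13a.png',f)
cv2.imwrite('pics/p13.png',cv2.resize(f[20:190,370:470],None,fx=3.5,fy=3.5,interpolation=cv2.INTER_CUBIC))
cv2.imwrite('pics/p13sc.png',read_camera('scene')['frame'][:,:,::-1])
print(st()['contact_force'])
"
```

```text
time: 16.63
eef_pos: [0.5089, -0.2866, 0.4745]
tcp_rot: [1.0, 0.006, 0.001, 0.0]
contact_force: [0.4, -0.5, 0.3]
opening: 1.002
[ 0.08720701 -0.35658008 -0.48405852]
```

View pics/p13.png

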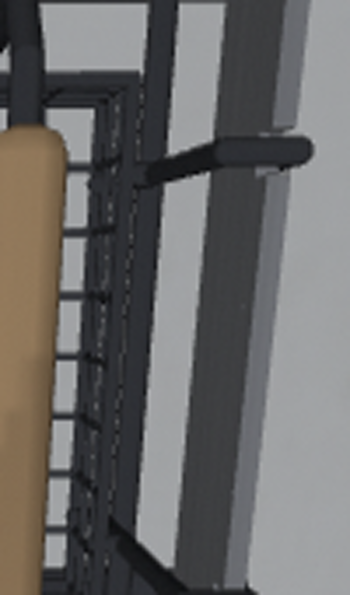

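View pics/p13sc.png

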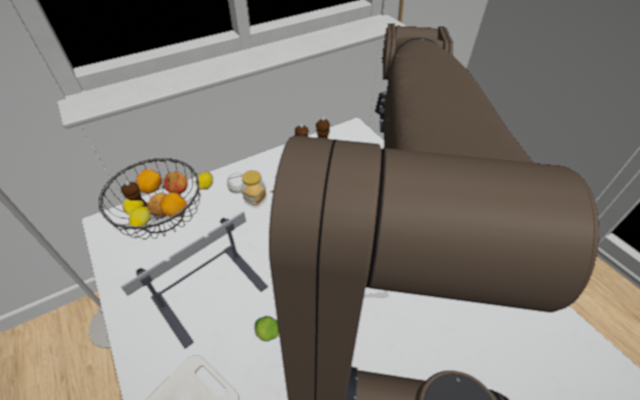

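```bash
python3 -c "
import cv2
f=cv2.imread('pics/p12.png');cv2.imwrite('pics/p12c.png',cv2.resize(f[80:170,360:460],None,fx=6,fy=6,interpolation=cv2.INTER_CUBIC))"
```

```text
(no output)
```

View pics/p12c.png

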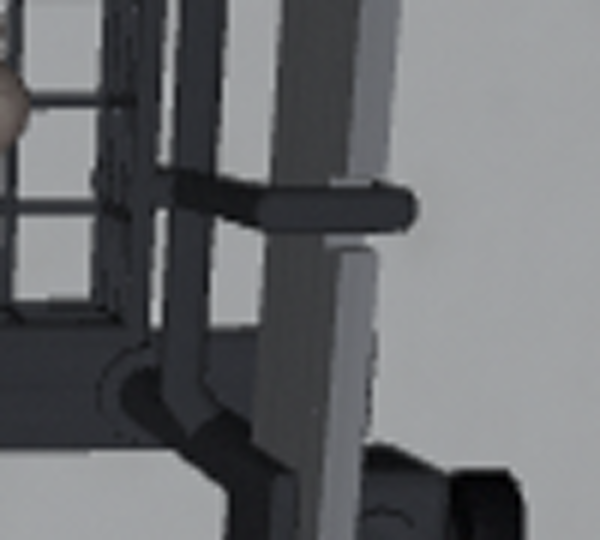

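Both hooks sit inside their notches (left at about (455,62), right at about (416,114) in the wrist frames). The caddy hangs with the lime and garlic inside. The mug, jar and tin are where they were. I hand it in.

```bash
python3 -c "
from plant import *
print(get_state()['contact_force'],get_state()['time']);print(sign_off())"
```

```text
[ 0.08720701 -0.35658008 -0.48405852] 16.7333
the job is handed in; nothing more can be done
None
```

The caddy now hangs on the empty stand with both hooks down in the crossbar's notches. I released it and handed the job in at 16.7 s. I carried it level by the wooden grip and never set it down.

- **Finding the notches:** The pictures put the crossbar about 14 mm off-centre, toward the stand's -y side. I touched the hooks down about 5 mm short of the notches and slid them along the edge with at most about 7 N. They dropped 7 mm and reached the notch bottoms.
- **Small slip:** At first touchdown I was about 1.4 mm too far in x, because I moved before reading that measurement. I felt it as a light -1.8 N push and corrected it.
- **Last checks:** The close-ups show both hooks inside their notches, and the caddy leans slightly forward as expected for home. The lime and garlic are in the basket, and the gripper touches nothing (force near zero).
- **Other objects:** The tin, mug and jar were never touched and still stand where they appeared to be. I checked them only by eye in the pictures, and the arm hid part of the scene camera's last view.

No check failed.

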